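Snug the hold-down clamp on the wooden pastry board

TASK

The wooden board must not slide about while pastry is rolled on it. Turn the red T-handle of the screw clamp that stands over the wooden board clockwise (seen from above) until its rubber foot meets the wood, then about an eighth of a turn more, so that it is snug but not cranked down hard, and let go. Do not shift the board, and leave the twin clamp over the glass board as it is: the glass must not be pressed.

Things in the scene. Friction and masses are not known exactly. Their poses are not given: they have to be found in the camera images.
- board_grip (a point): Centre of the red T-handle bar of the clamp over the wooden board: 70 mm long (own x), 14 wide (y), 18 high, centre 137 mm above the worktop, z up on the screw axis; 21 mm free below it over the grey arm. Pinch across its width at the middle from above. Clockwise from above lowers the foot 5 mm per rad; the bar keeps its height. Drag 0.12 N m; stays where left.
- board_pad: Black rubber foot, 30 mm across, right under that T-handle, turns with it. Origin: centre of its lower face, z up. Starts 1.7 to 4 mm above the board's top (0.35 to 0.8 rad of turn). Once down, its spring adds 25 N of pressure and 0.2 to 0.3 N m of handle torque per rad. The clamp is fixed: grey post 105 mm from the screw axis, away from the robot, on a black suction foot.
- wood_board: Plain brown wooden board, 290 x 235 x 8 mm, about 0.3 kg, loose, flat on the worktop, one long edge under its clamp's arm. Origin: centre of its underside, so its top is 8 mm above the origin; x along the long side, z up.
- glass_pad: The same rubber foot of the twin clamp (same grey arm and red T-handle), over the pale green glass board (171 x 301 x 10 mm); not to be turned. Origin: centre of its lower face, z up; its T-handle is right above it, 137 mm above the worktop.

How it is judged:
At the end, for the whole second after the job is handed in: The clamp's rubber foot presses on the wooden board with 6 to 40 N (about 0.25 to 1.6 rad of turn past first touch), held by the screw alone; the board lies within 20 mm of where it lay (contact force between board_pad and wood_board between 6 and 40 N and distance of wood_board from where it was at the start of the episode below 0.02 m).
It fails at once if the clamp on the wooden board is cranked down with more than 45 N (contact force between board_pad and wood_board above 45 N).
It fails at once if the wooden board is shifted by more than 30 mm (distance of wood_board from where it was at the start of the episode above 0.03 m).
It fails at once if the foot of the clamp over the glass board is moved by more than 3 mm or pressed on (distance of glass_pad from where it was at the start of the episode above 0.003 m or contact force between glass_pad and anything else above 2 N).
It also fails if it takes over 35 s, if anything falls off the work surface, if the arm or the gripper's body presses on something with over 40 N, if the wrist force passes 120 N, or if a joint passes its speed limit or range.

ROBOT

A 6-joint arm with a two-finger parallel gripper is mounted at the origin on a cart in front of the work surface, level with it; the furniture and walls round the work are solid. World frame = base frame: x ahead of the robot, y to its left, z up, the work surface at z = 0. Lengths are in m, angles in rad, forces in N, time in s.
With the tool pointing down it reaches from about 0.35 to 0.85 m from the base axis. Payload 8.1 kg.
Tool frame: the origin (TCP) lies midway between the tips of the shut fingers; the grasp point (between the pads) lies 19 mm behind it (robot.grip_point_offset is the distance from the TCP to the grasp point, in m); z points along the fingers, y is the line along which they close (so a half turn about z gives the same grasp; the last joint's range is limited). The gripper opens to 93 mm and grips with 3 to 60 N. Pads are 15 mm wide; open, the fingers measure 128 mm over their backs; the gripper's body (75 mm by 188 mm) begins 65 mm behind the grasp point.
Start: joints at [-1.375, 0.13, 1.488, -0, 1.523, -0.085], TCP at [0.166, -0.576, 0.219] pointing down, gripper open.
Joint ranges: [-2.96, 2.96], [-0.89, 2.26], [0.02, 2.5], [-1.34, 4.48], [0, 2.73], [-2.66, 2.66]. Speed limits (rad/s): [2.39, 2.39, 2.79, 3.14, 3.14, 3.14].

INTERFACE

Orientations are given as a rotation vector (axis times angle).
In Python, from plant import robot, read_camera, job gives the robot as it stands.
- The arm moves only by the shell command python3 -m inch 'ROWS' [FORCE]. ROWS is JSON, one flat list of numbers, 5 for each row, row after row: the shift along the world's x, y, z in mm, then the turn about the world's z in degrees, then the opening in per cent of the stroke, from 0 (shut) to 100 (fully open). In form: [dx, dy, dz, yaw, hand, dx, dy, dz, yaw, hand, ...]. A call has 1 to 10 rows; each row is the pose to reach, as a shift and turn from the pose commanded when the call began; what a row does not reach only later rows make up. A row lasts 1/12 s, in which the tool goes at most 41.7 mm and 7.16 degrees, less where a joint would pass 70% of its speed; a pose out of reach is approached as far as the arm can. A call with a gripper value outside its range is refused whole. The fingers move at their own pace and stop on an object; FORCE is the grip in N (left out, the last holds). Time passes only in rows, so rows that repeat a pose let the fingers close. It gives the time, the measured TCP pose, the force, the opening and the grip force at its end, in the units of the state.
- robot.read_state(): the state, without advancing time (a new reading comes with each control period).
- read_camera(name): name is "scene" or "top"; returns a dict with "image" (400x640x3 uint8, blue, green, red), "K" (3x3 intrinsics, pixels), "extrinsics" (4x4, takes a point from world to camera coordinates). Camera axes: x right, y down, z forward; pixel columns grow to the right and rows downward; lengths in m; the calibration is good to about 2 mm. A picture is of the moment at which its call begins. There is no depth.
- job.close_job(): hands the job in; it is judged then, once.
The state is a dict: "t": time; "q": joint angles; "dq": joint speeds; "joint_torque": joint torques, N m; "tool_pos": TCP position; "orientation": TCP orientation; "force": force on the tool from outside, world axes, zero at the start; "wrist_torque": the same for the moment, N m; "opening": finger opening in m; "gripper_force": force on a finger pad.
Only numpy, scipy, OpenCV 4.12 (cv2) and the standard library are available. Lean on these libraries where they do the work, as an engineer would, in place of code of your own. Each camera call takes 0.05 s, during which the arm holds its last target. There are 200 camera calls.

## Working session

There is one attempt and no reset: what is moved stays moved. The work goes in short steps, Python scripts to look and compute and a shell command to move; the robot and the scene stay as the last step left them, time stands still between calls to the robot, and variables do not carry over. Pictures are saved under pics/ and viewed, at most 10 in all, crops included, and the job is handed in when it is done.

```bash
mkdir -p pics
cat > h.py <<'E'
import numpy as np,cv2
from plant import robot,read_camera,job
def ray(c,uv,z):
    K,E=c["K"],c["extrinsics"];R,t=E[:3,:3],E[:3,3]
    d=R.T@np.linalg.solve(K,[uv[0],uv[1],1.]);o=-R.T@t
    return o+d*(z-o[2])/d[2]
def red(c):
    h=cv2.cvtColor(c["image"],cv2.COLOR_BGR2HSV)
    m=(((h[...,0]<8)|(h[...,0]>172))&(h[...,1]>130)&(h[...,2]>60)).astype(np.uint8)
    n,_,s,ce=cv2.connectedComponentsWithStats(m)
    out=[]
    cs,_=cv2.findContours(m,cv2.RETR_EXTERNAL,cv2.CHAIN_APPROX_NONE)
    return m,[k for k in cs if cv2.contourArea(k)>40]
E
python3 - <<'E'
from h import *
for n in("top","scene"):
    c=read_camera(n);cv2.imwrite(f"pics/{n}0.png",c["image"])
    print(n,(-c["extrinsics"][:3,:3].T@c["extrinsics"][:3,3]).round(3))
    for k in red(c)[1]:
        r=cv2.minAreaRect(k);b=cv2.boxPoints(r)
        print(r,cv2.contourArea(k),[ray(c,p,.146).round(4).tolist() for p in [r[0],*b]])
print(robot.read_state())
E
```

```text
top [ 0.408 -0.183  1.037]
((413.5487060546875, 176.71377563476562), (28.58665657043457, 5.612687110900879), 64.65382385253906) 107.0 [[0.5607, -0.3997, 0.146], [0.5889, -0.3801, 0.146], [0.5947, -0.3923, 0.146], [0.5327, -0.4193, 0.146], [0.527, -0.4071, 0.146]]
((222.29638671875, 172.2293701171875), (6.174438953399658, 28.79012107849121), 21.037511825561523) 118.5 [[0.5736, 0.0521, 0.146], [0.5443, 0.0703, 0.146], [0.6086, 0.0474, 0.146], [0.6032, 0.0337, 0.146], [0.539, 0.0566, 0.146]]
((319.0, 120.5), (15.0, 16.0), 90.0) 197.5 [[0.6984, -0.1769, 0.146], [0.7171, -0.1577, 0.146], [0.7169, -0.1962, 0.146], [0.6798, -0.1959, 0.146], [0.68, -0.1576, 0.146]]
((255.31082153320312, 52.635135650634766), (23.18025779724121, 12.987520217895508), 9.462321281433105) 244.5 [[0.87, -0.0218, 0.146], [0.8585, 0.0086, 0.146], [0.8914, 0.0039, 0.146], [0.8814, -0.0522, 0.146], [0.8486, -0.0474, 0.146]]
((461.5, 48.5), (15.0, 17.0), 90.0) 190.5 [[0.8788, -0.5274, 0.146], [0.8983, -0.5073, 0.146], [0.8982, -0.5492, 0.146], [0.8594, -0.5474, 0.146], [0.8596, -0.5057, 0.146]]
scene [0.119 0.442 0.521]
[... 1006 characters left out ...]
7988, -0.3887, 0.146]]
{'t': 0.1, 'q': array([-1.37537479e+00,  1.31073868e-01,  1.48914194e+00, -1.79979709e-06,
        1.52298395e+00, -8.54109857e-02]), 'dq': array([ 0.00044438, -0.00108495, -0.00249311, -0.00114798, -0.00059549,
        0.00127751]), 'joint_torque': array([ 9.92089153e-04, -5.61340284e+01, -4.93096483e+01,  7.70542771e-02,
        2.91840179e-02, -6.61662853e-05]), 'tool_pos': array([ 0.16621159, -0.57600445,  0.21771499]), 'orientation': array([-3.10908375e+00, -4.39458074e-01,  1.41533928e-04]), 'force': array([-1.28781955,  0.27052007,  0.15175785]), 'wrist_torque': array([-0.04033287, -0.01280379,  0.00708361]), 'gripper_force': 0.0, 'opening': 0.09274498168015127}
```

View pics/top0.png

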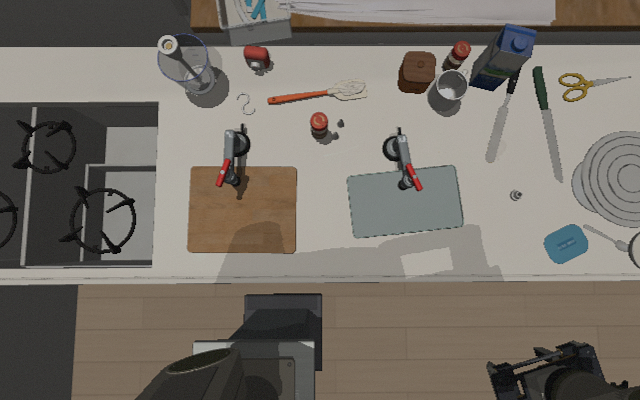

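View pics/scene0.png

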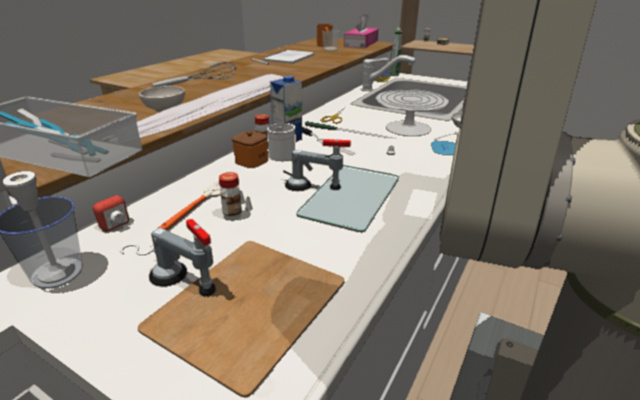

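The top view shows the wooden-board clamp's red bar at (222,172) and the glass one at (413,177). In the scene view the wooden-board bar is at (198,231). The two views put its centre at about (0.574, 0.0545), with the bar at about -19.6°. The tool needs a yaw of about +144°, which leaves the last joint room for the clockwise turn.

```bash
python3 -m inch '[20,31,0,7,100,40,62,0,14,100,60,94,0,21,100,80,126,0,28,100,100,157,0,35,100,120,189,0,42,100,140,220,0,49,100,160,252,0,56,100,180,283,0,63,100,200,315,0,70,100]' 20
python3 -m inch '[20,31,0,7,100,40,62,0,14,100,60,94,0,21,100,80,126,0,28,100,100,157,0,35,100,120,189,0,42,100,140,220,0,49,100,160,252,0,56,100,180,283,0,63,100,200,315,0,70,100]'
python3 -m inch '[8,0,0,4,100,8,0,0,4,100,8,0,0,4,100,8,0,0,4,100]'
python3 - <<'E'
from h import *
from scipy.spatial.transform import Rotation as Ro
s=robot.read_state();R=Ro.from_rotvec(s["orientation"]).as_matrix()
print(s["tool_pos"],np.degrees(np.arctan2(R[1,1],R[0,1])),s["q"],s["wrist_torque"],s["force"])
for n in("top","scene"):
    c=read_camera(n)
    p=c["extrinsics"][:3,:3]@np.array([.574,.0545,.137])+c["extrinsics"][:3,3];p=c["K"]@p;u,v=(p[:2]/p[2]).astype(int)
    print(n,u,v)
    im=c["image"][max(v-75,0):v+75,max(u-100,0):u+100];cv2.imwrite(f"pics/{n}1.png",cv2.resize(im,None,fx=3,fy=3,interpolation=cv2.INTER_CUBIC))
E
```

```text
t: 0.93
tool_pos: [0.3667, -0.2598, 0.2184]
orientation: [-2.29, -2.151, 0.0]
force: [0.8, -1.1, -0.1]
opening: 0.0933
gripper_force: 0.0
t: 1.77
tool_pos: [0.5667, 0.0553, 0.2181]
orientation: [-0.641, -3.075, 0.0]
force: [0.2, -0.0, -0.2]
opening: 0.093
gripper_force: 0.0
t: 2.1
tool_pos: [0.5736, 0.0527, 0.2182]
orientation: [-0.548, -3.092, 0.001]
force: [0.1, 0.5, 0.7]
opening: 0.0931
gripper_force: 0.0
[0.57361037 0.05270766 0.21823099] 69.89148954944753 [ 2.85463344e-03  6.71995584e-02  1.55632228e+00 -3.44856666e-04
  1.51915908e+00 -1.21696368e+00] [-0.00372859 -0.14224613  0.00354774] [0.13133411 0.50291213 0.6501859 ]
top 222 172
scene 196 230
```

View pics/scene1.png

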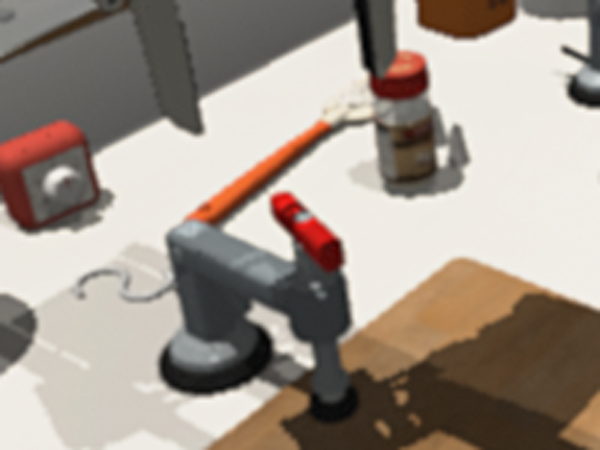

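The scene crop shows the open fingers above and on either side of the red bar, roughly centred on it. I'll go down and pinch.

```bash
python3 -m inch '[0,2,-25,0,100,0,2,-50,0,100,0,2,-75,0,100,0,2,-90,0,100,0,2,-98,0,100,0,2,-98,0,100]'
python3 -m inch '[0,0,0,0,50,0,0,0,0,25,0,0,0,0,5,0,0,0,0,0,0,0,0,0,0,0,0,0,0,0,0,0,0,0,0]' 20
python3 - <<'E'
from h import *
s=robot.read_state();print(s["wrist_torque"],s["force"],s["q"][5])
c=read_camera("scene");cv2.imwrite("pics/s2.png",cv2.resize(c["image"][155:305,96:296],None,fx=3,fy=3,interpolation=cv2.INTER_CUBIC))
E
```

```text
t: 2.7
tool_pos: [0.5726, 0.0547, 0.1186]
orientation: [-0.546, -3.09, 0.001]
force: [0.8, 0.2, 0.2]
opening: 0.093
gripper_force: 0.0
t: 3.28
tool_pos: [0.5744, 0.0556, 0.1209]
orientation: [0.543, 3.094, 0.0]
force: [0.0, -0.5, 0.4]
opening: 0.0508
gripper_force: 0.0
[ 2.28677751e-02 -1.68093236e-01  4.92646319e-06] [ 0.04752505 -0.4937554   0.37099958] -1.2157650867769736
```

View pics/s2.png

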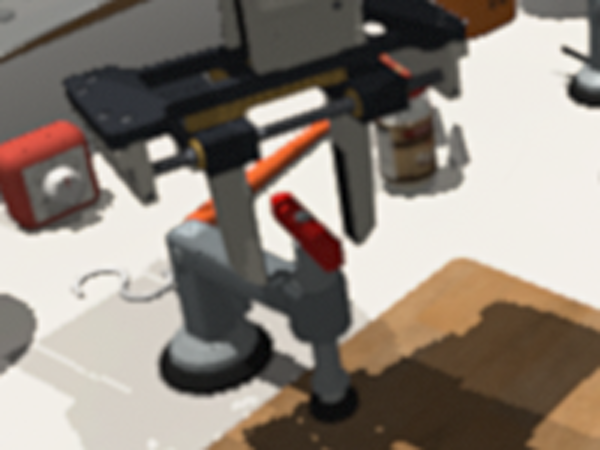

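The fingers are still closing, with the opening at 51 mm and the bar centred between them. I'll keep closing.

```bash
python3 -m inch '[0,0,0,0,0,0,0,0,0,0,0,0,0,0,0,0,0,0,0,0,0,0,0,0,0,0,0,0,0,0,0,0,0,0,0,0,0,0,0,0]' 25
python3 - <<'E'
from h import *
s=robot.read_state();print(s["wrist_torque"],s["force"],s["q"][5])
c=read_camera("scene");cv2.imwrite("pics/s3.png",cv2.resize(c["image"][155:305,96:296],None,fx=3,fy=3,interpolation=cv2.INTER_CUBIC))
E
```

```text
t: 4.0
tool_pos: [0.5735, 0.0534, 0.1205]
orientation: [-0.544, -3.093, 0.006]
force: [-4.4, -9.4, 3.3]
opening: 0.0175
gripper_force: 25.0
[-1.61598129  0.63261511  0.00365675] [-4.43298331 -9.37162982  3.3275458 ] -1.2157598341897715
```

View pics/s3.png

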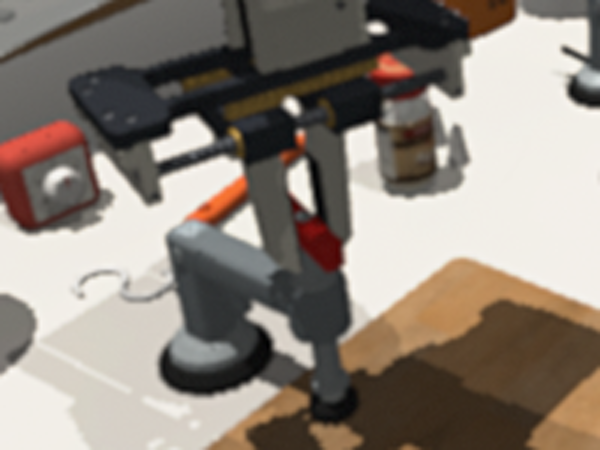

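The pinch is on the bar, with a small sideways load. I'll relieve it and let the grip settle.

```bash
python3 -m inch '[-0.5,-1.5,0,0,0,-0.5,-1.5,0,0,0,-0.5,-1.5,0,0,0]' 35
python3 - <<'E'
from h import *
s=robot.read_state();print(s["wrist_torque"],s["force"],s["q"][5],s["opening"])
c=read_camera("top");cv2.imwrite("pics/t3.png",cv2.resize(c["image"][100:250,130:330],None,fx=4,fy=4,interpolation=cv2.INTER_CUBIC))
E
```

```text
t: 4.3
tool_pos: [0.5734, 0.0533, 0.1205]
orientation: [-0.544, -3.094, 0.002]
force: [-2.6, -5.3, 1.1]
opening: 0.0171
gripper_force: 35.0
[-0.99484617  0.37471363 -0.03877301] [-2.60913314 -5.27268826  1.05207817] -1.2183564604132975 0.01706573408117322
```

View pics/t3.png

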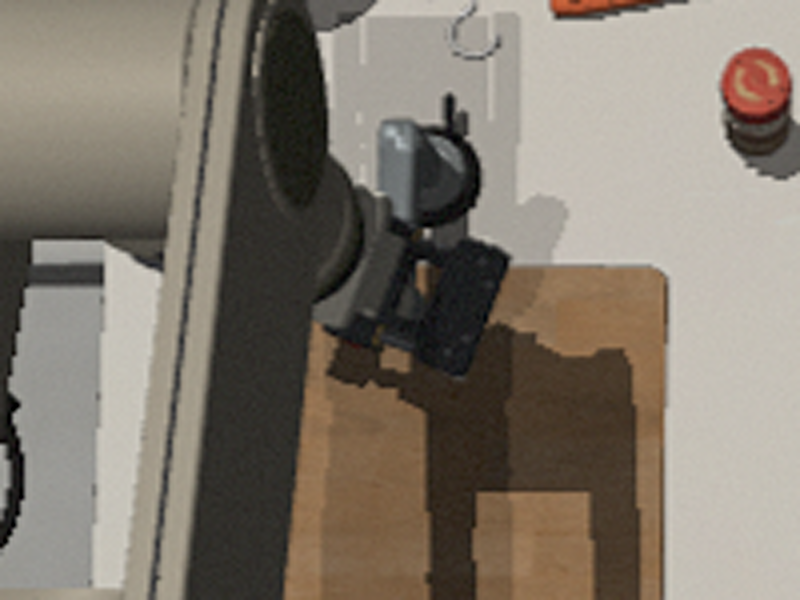

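The arm hides the bar in the top view, but the grip is firm at 35 N. I'll start turning clockwise and watch the wrist torque.

```bash
cat > r.py <<'E'
from h import *
from scipy.spatial.transform import Rotation as Ro
s=robot.read_state();R=Ro.from_rotvec(s["orientation"]).as_matrix()
print("yaw",np.degrees(np.arctan2(R[1,1],R[0,1])).round(2),"tau",s["wrist_torque"].round(3),"op",round(s["opening"],4),"q6",s["q"][5].round(3))
E
python3 -m inch '[-0.5,-1.2,0,-4,0,-0.5,-1.2,0,-8,0,-0.5,-1.2,0,-12,0,-0.5,-1.2,0,-12,0]'; python3 r.py
python3 -m inch '[0,0,0,-3,0,0,0,0,-6,0,0,0,0,-9,0,0,0,0,-12,0,0,0,0,-12,0]'; python3 r.py
```

```text
t: 4.68
tool_pos: [0.5735, 0.0534, 0.1205]
orientation: [0.868, 3.019, 0.001]
force: [0.9, 0.7, -0.6]
opening: 0.0165
gripper_force: 35.0
yaw 57.92 tau [ 0.042 -0.262  0.031] op 0.0165 q6 -1.008
t: 5.1
tool_pos: [0.5736, 0.0535, 0.1205]
orientation: [1.174, 2.914, 0.002]
force: [1.2, 2.4, -3.1]
opening: 0.0169
gripper_force: 35.0
yaw 46.1 tau [ 0.303 -0.498  0.013] op 0.0169 q6 -0.801
```

Run:
```python
from h import *
c=read_camera("scene");cv2.imwrite("pics/s4.png",cv2.resize(c["image"][180:280,146:246],None,fx=6,fy=6,interpolation=cv2.INTER_CUBIC))
```

```text
(no output)
```

View pics/s4.png

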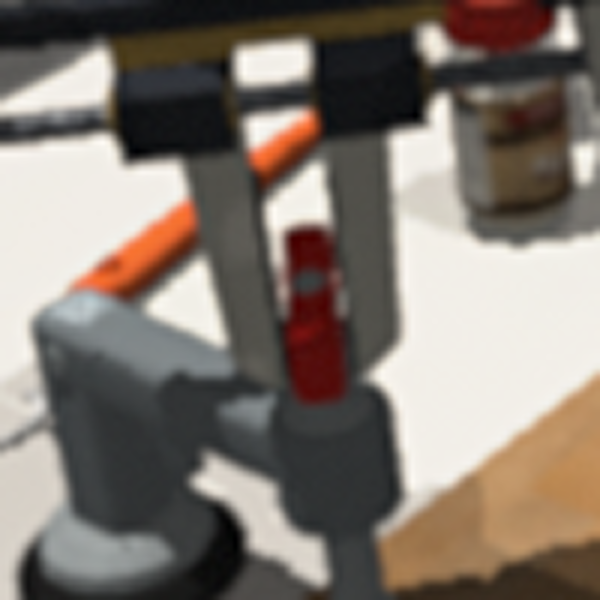

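The scene crop shows the bar turning with the fingers and lying squarely between them. I'll carry on in steps.

```bash
python3 -m inch '[0,0,0,-4,0,0,0,0,-8,0,0,0,0,-12,0]'; python3 r.py
python3 -m inch '[0,0,0,-4,0,0,0,0,-8,0,0,0,0,-12,0]'; python3 r.py
python3 -m inch '[0,0,0,-4,0,0,0,0,-8,0,0,0,0,-12,0]'; python3 r.py
```

```text
t: 5.4
tool_pos: [0.5737, 0.0536, 0.1206]
orientation: [1.472, 2.775, 0.002]
force: [2.9, 2.9, -3.6]
opening: 0.0168
gripper_force: 35.0
yaw 34.12 tau [ 0.535 -0.742  0.15 ] op 0.0168 q6 -0.592
t: 5.65
tool_pos: [0.5739, 0.0537, 0.1206]
orientation: [1.754, 2.606, 0.003]
force: [4.6, 3.1, -3.6]
opening: 0.0169
gripper_force: 35.0
yaw 22.13 tau [ 0.503 -0.953  0.248] op 0.0169 q6 -0.383
t: 5.9
tool_pos: [0.5741, 0.0537, 0.1206]
orientation: [2.016, 2.409, 0.003]
force: [5.6, 3.9, -5.2]
opening: 0.0165
gripper_force: 35.0
yaw 10.13 tau [ 0.586 -1.018  0.241] op 0.0165 q6 -0.174
```

```bash
python3 -m inch '[0,0,0,-4,0,0,0,0,-8,0,0,0,0,-10,0]'; python3 r.py
python3 -m inch '[0,0,0,-4,0,0,0,0,-8,0,0,0,0,-10,0]'; python3 r.py
python3 - <<'E'
from h import *
c=read_camera("scene");cv2.imwrite("pics/s5.png",cv2.resize(c["image"][180:305,146:271],None,fx=4.8,fy=4.8,interpolation=cv2.INTER_CUBIC))
E
```

```text
t: 6.15
tool_pos: [0.5742, 0.0537, 0.1206]
orientation: [2.219, 2.223, 0.004]
force: [6.8, 3.2, -4.4]
opening: 0.0166
gripper_force: 35.0
yaw 0.1 tau [ 0.618 -1.231  0.312] op 0.0166 q6 0.001
t: 6.4
tool_pos: [0.5744, 0.0537, 0.1207]
orientation: [2.404, 2.021, 0.004]
force: [6.6, 3.1, -6.3]
opening: 0.0168
gripper_force: 35.0
yaw -9.89 tau [ 0.622 -1.287  0.324] op 0.0168 q6 0.176
```

View pics/s5.png

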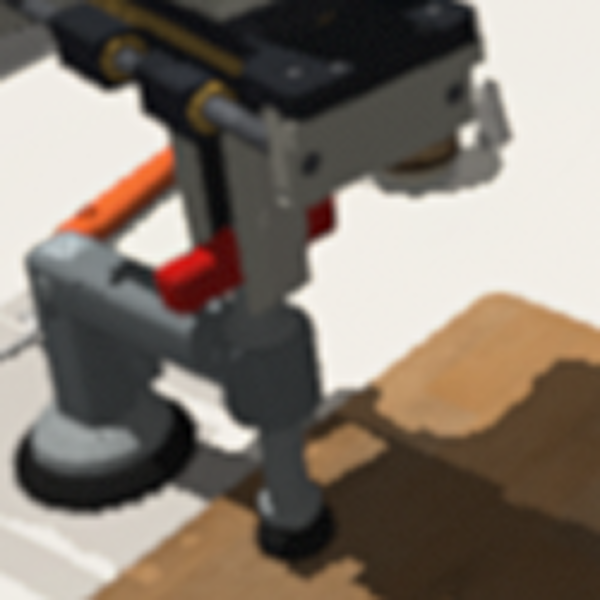

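The scene crop shows the bar turned with the fingers and the foot down on the wood. The torque is 0.32 N m, which is about 0.8 rad past touch. I'll release, lift straight up and measure the bar.

```bash
python3 -m inch '[0,0,0,0,30,0,0,0,0,60,0,0,0,0,60,0,0,0,0,60,0,0,0,0,60,0,0,0,0,60,0,0,0,0,60]'
python3 -m inch '[0,0,15,0,60,0,0,40,0,60,0,0,70,0,60,0,0,100,0,60,-30,0,100,0,60,-60,0,100,0,60,-90,0,100,0,60,-120,0,100,0,60,-150,0,100,0,60,-150,0,100,0,60]'
python3 - <<'E'
from h import *
for n in("top","scene"):
    c=read_camera(n)
    for k in red(c)[1]:
        r=cv2.minAreaRect(k);p=ray(c,r[0],.137)
        if np.hypot(p[0]-.574,p[1]-.054)<.03:
            l=cv2.fitLine(k,cv2.DIST_L2,0,.01,.01).ravel();d=ray(c,(r[0][0]+8*l[0],r[0][1]+8*l[1]),.137)-p
            print(n,p.round(4),np.degrees(np.arctan2(d[1],d[0])))
    if n=="top":
        h=cv2.cvtColor(c["image"],cv2.COLOR_BGR2HSV)
        o=cv2.imread("pics/top0.png")
        a,b=o[160:260,180:305],c["image"][160:260,180:305]
        cv2.imwrite("pics/cmp.png",cv2.resize(np.hstack([a,b]),None,fx=3,fy=3))
E
```

```text
t: 7.03
tool_pos: [0.5733, 0.0527, 0.1207]
orientation: [-2.405, -2.021, 0.0]
force: [-0.7, -0.2, -0.9]
opening: 0.0551
gripper_force: 0.0
t: 7.87
tool_pos: [0.4192, 0.053, 0.2201]
orientation: [-2.403, -2.021, 0.002]
force: [-0.1, 0.5, -0.4]
opening: 0.0557
gripper_force: 0.0
top [0.5753 0.0539 0.137 ] -96.8587757343783
scene [0.5713 0.0564 0.137 ] -96.10303003772687
```

View pics/cmp.png

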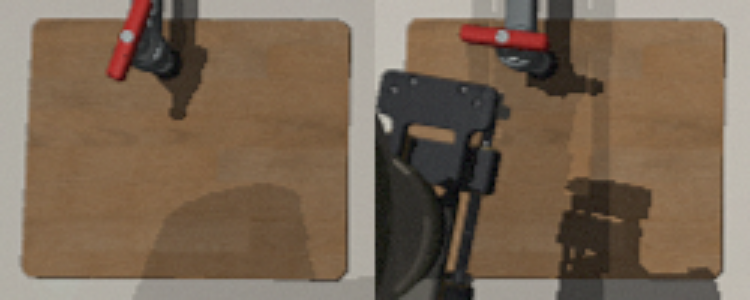

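The bar turned about 77° (1.35 rad), which is 0.55 to 1.0 rad past touch. The before/after picture shows the board in the same place.

```bash
python3 -c "
from plant import job
print(job.close_job())"
```

```text
the job is handed in; nothing more can be done
None
```

I turned the wooden-board clamp about 77° clockwise, an estimated 0.55–1.0 rad past touch (about 14–25 N), then let go; the board has not visibly moved, the twin clamp was not touched, and the job is handed in with no verdict shown.

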